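# Stow the loaded gauge tin under the sliding cover

### The arm

A 6-joint arm with a two-finger parallel gripper is mounted at the origin on a cart in front of the work surface, level with it; the furniture and walls round the work are solid. World frame = base frame: x ahead of the robot, y to its left, z up, the work surface at z = 0. Lengths are in m, angles in rad, forces in N, time in s.
With the tool pointing down it reaches from about 0.3 to 0.75 m from the base axis. Payload 8.5 kg.
Tool frame: the origin (TCP) lies on the centre line of the jaws, within the pads' length; the fingertips stand 8 mm ahead of it and the grasp point (between the pads) lies 11 mm behind it; z points along the fingers, y is the line along which they close (so a half turn about z gives the same grasp; the last joint's range is limited). The gripper opens to 85 mm and grips with 20 to 120 N. Pads are 22 mm wide; open, the fingers measure 114 mm over their backs; the gripper's body (76 mm by 85 mm) begins 54 mm behind the grasp point. The pads swing forward as they close: fully open they stand 13 mm farther back than shut.
Start: joints at [-1.403, 0.381, 1.297, -0, 1.464, -0.215], TCP at [0.205, -0.51, 0.239] pointing down, gripper open.
Joint ranges: [-3.11, 3.11], [-0.89, 2.33], [0.22, 2.48], [-1.42, 4.56], [0.17, 2.85], [-2.88, 2.88]. Speed limits (rad/s): [2.39, 2.39, 3.14, 3.14, 3.14, 3.14].

### API

Orientations are given as a 3x3 rotation matrix whose columns are the frame's x, y, z axes.
In Python, from workcell import arm, viewer, ticket gives the robot as it stands (arm), with the cameras (viewer) and the job (ticket).
- The arm moves only by the tool drive_effector, called after "Emit:" as name([rows], argument=value, ...), one row to a line, values as JSON. Schema: {"type":"object","properties":{"rows":{"type":"array","items":{"type":"array","prefixItems":[{"type":"array","items":{"type":"number"},"minItems":3,"maxItems":3},{"type":"array","items":{"type":"number"},"minItems":3,"maxItems":3}],"minItems":2,"maxItems":2},"minItems":1,"maxItems":10},"jaw":{"type":"number"},"only":{"type":"string"},"quiet":{"type":"boolean"},"lines":{"type":"string"}},"required":["rows"],"additionalProperties":false}. rows is a list of rows, 1 to 10 of them, each written [[dx, dy, dz], [rx, ry, rz]]: dx, dy, dz in m, then a rotation vector rx, ry, rz in rad; each row shifts and turns the commanded pose from where the row before left it, along the tool's axes as they then stand; what a row does not reach is not made up. A row lasts 1/10 s, in which the tool goes at most 0.05 m and 0.15 rad, less where a joint would pass 70% of its speed; a pose out of reach is approached as far as the arm can. jaw is the finger opening in m, set as the call begins (left out keeps the last). The fingers move at their own pace and stop on an object; the grip force is fixed at half the most. Time passes only in rows, so rows that do not move let the fingers close. The tool returns the time, the measured TCP pose, the force, the opening and the grip force at its end. only (a regular expression) keeps the lines of the reply that match it, lines (a string "A,B") keeps lines A to B, and quiet returns only ok. Input that does not fit is refused with a message, and nothing moves.
- arm.observe(): the state, without advancing time (a new reading comes with each control period).
- viewer.camera(name): name is "side" or "top" or "wrist"; returns a dict with "frame" (384x512x3 uint8, blue, green, red), "vertical_fov" (degrees; the focal length in pixels is half the picture's height over the tangent of half this angle, whatever the lens; pixels are square), "cx", "cy" (the principal point, pixels), "view" (4x4, takes a point from world to camera coordinates); the wrist camera has in their place "mount" (4x4, takes a point from camera to tool coordinates, whose origin is the TCP and whose axes are the flange's). Camera axes: x right, y up, looking along -z (the intrinsics and any distortion apply to the point x, -y, -z); pixel columns grow to the right and rows downward; lengths in m; the calibration is good to about 2 mm. A picture is of the moment at which its call begins: read the wrist's pose just before it. There is no depth.
- ticket.close_job(): hands the job in; it is judged then, once.
The state is a dict: "time": time; "joint_positions": joint angles; "qd": joint speeds; "tau": joint torques, N m; "eef_pos": TCP position; "tool_rot": TCP orientation; "ft_force": force on the tool from outside, world axes, zero at the start; "ft_torque": the same for the moment, N m; "opening": finger opening in m; "grasp_force": force on a finger pad.
Only numpy, scipy, OpenCV 4.12 (cv2) and the standard library are available. Lean on these libraries where they do the work, as an engineer would, in place of code of your own. Each camera call takes 0.05 s, during which the arm holds its last target. There are 200 camera calls.

### The job

One of the two identical sealed tins holds a heavy steel setting disc, the other only foam; they can be told apart only by their weight. Push back the half-shut cover of the grey transport case, stand the heavy tin in the bay and slide the cover fully shut over it until the catch snaps; stand the light tin in the blue tray. Keep both tins upright and leave the other things on the bench alone.

Things in the scene. Friction and masses are not known exactly. Their poses are not given: they have to be found in the camera images.
- case: grey transport case, 160 x 206 mm, heavy, does not move; origin under its centre, z up, y along the cover's guides. Rim at z = 60 mm; dark guide rails with lips along the long sides, up to z = 68 mm. Open bay at the -y end; the +y half is a closed deck at rim height with black vent slots. Tall grey panels stand at its left (y > 0.45, x 0.3 to 0.65): keep the gripper clear.
- bay (a point): centre of the bay's floor (case frame 0, -49.5, 10.5 mm); axes as the case's. The bay is 132 mm (x) by 83 mm (y) inside and 50 mm deep; the wall at its -y end is 12 mm thick and has two small spring balls in its top.
- cover (a joint): flat silver cover along its guides, m: 0 = shut over the bay (end stop), 0.092 = fully open over the deck (end stop). Starts part open at 0.02 to 0.06. About 2 N of friction; stays where left. Over the last 11 mm its nose rides over the spring balls (about 10 N, most at 8 to 10 mm); past 5 mm it snaps to 0 and is held. Cover 140 x 96 x 5 mm, underside 60 mm above the bench.
- cover_rib (a point): top centre of the black thumb rib across the middle of the cover: 60 mm long along the case's x, 12 mm thick along y, standing 15 mm above the cover; its top is 80.5 mm and the cover's top face 65 mm above the bench. Moves with the cover, axes as the case's (opens to +y, shuts to -y).
- tin_a: sealed round metal tin, 54 mm diameter, 46 mm tall, lid 18 mm tall and steel-grey above a slightly narrower aluminium body; origin at the centre of its underside, z up through the lid. Loaded it weighs 0.30 to 0.46 kg, with foam only about 0.09 kg; which of the two tins is loaded changes from start to start.
- tin_b: the second tin, alike in every visible way; loaded if tin_a is not
- tray: loose shallow blue parts tray, 100 (x) x 160 (y) x 24 mm, origin under its centre; walls 2 mm, floor 2 mm. A divider 20 mm tall at y = -20 mm leaves a large compartment of 96 x 97 mm centred at y = +29 mm, and a small one of 96 x 57 mm at -y.
- loupe: bystander: black eye loupe, 36 mm wide, 35 mm tall; origin under its centre
- tweezers: bystander: steel tweezers lying flat, 127 mm long; origin under its middle
- blower: bystander: black rubber air blower standing upright, 50 mm wide, 90 mm tall; origin under its centre
- gauge_block: bystander: small steel gauge block, 35 x 25 x 10 mm; origin under its middle

How it is judged:
By the outcome, as a careful person would: the job done as asked, in the order asked, and still so for the second after the job is handed in, with the robot touching nothing.
It also fails if it takes over 72 s, if anything falls off the work surface, if the arm or the gripper's body presses on something with over 40 N, if the wrist force passes 120 N, or if a joint passes its speed limit or range.

## Working session

There is one attempt and no reset: what is moved stays moved. The work goes in short steps, Python scripts to look and compute and a tool call to move; the robot and the scene stay as the last step left them, time stands still between calls to the robot, and variables do not carry over. Pictures are saved under pics/ and viewed, at most 10 in all, crops included, and the job is handed in when it is done.

```bash
ls; mkdir -p pics; cat > h.py <<'E'
import numpy as np, cv2
from workcell import arm, viewer, ticket
def snap(name,fn=None):
    c=viewer.camera(name)
    if fn: cv2.imwrite('pics/'+fn,c['frame'])
    return c
E
python3 - <<'E'
from h import *
c=snap('top','top1.png'); s=snap('side','side1.png')
for k in (c,s): print({a:(np.round(b,4).tolist() if a=='view' else b) for a,b in k.items() if a!='frame'})
np.save('top.npy',c['view']);o=arm.observe();print({k:np.round(v,3).tolist() for k,v in o.items()})
E
```

```text
pics
workcell.py
{'vertical_fov': 50.821463494584265, 'cx': 254.43680519346418, 'cy': 189.63872838229193, 'view': [[0.0095, -0.9999, 0.0059, 0.0106], [0.9895, 0.0102, 0.1444, -0.5507], [-0.1445, 0.0045, 0.9895, -1.0087], [0.0, 0.0, 0.0, 1.0]]}
{'vertical_fov': 42.00194759024627, 'cx': 260.8775863632252, 'cy': 200.86664242251283, 'view': [[-0.9482, -0.3176, -0.0018, 0.5021], [0.217, -0.6518, 0.7267, -0.1513], [-0.232, 0.6887, 0.687, -0.9402], [0.0, 0.0, 0.0, 1.0]]}
{'time': 0.1, 'joint_positions': [-1.403, 0.381, 1.298, 0.0, 1.464, -0.215], 'qd': [0.0, -0.001, -0.003, 0.0, -0.002, -0.001], 'tau': [0.004, -44.922, -23.166, -0.0, 0.004, 0.0], 'eef_pos': [0.205, -0.51, 0.239], 'tool_rot': [[0.928, 0.374, -0.0], [0.374, -0.928, 0.001], [0.0, -0.001, -1.0]], 'ft_force': [-0.583, -0.499, -0.34], 'ft_torque': [0.034, 0.036, 0.019], 'grasp_force': 0.0, 'opening': 0.085}
```

```bash
python3 - <<'E'
import cv2
a=cv2.imread('pics/top1.png');b=cv2.imread('pics/side1.png')
cv2.imwrite('pics/top1b.png',cv2.resize(a,(800,600),interpolation=cv2.INTER_CUBIC))
cv2.imwrite('pics/side1b.png',cv2.resize(b,(800,600),interpolation=cv2.INTER_CUBIC))
E
```

```text
(no output)
```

View pics/top1b.png

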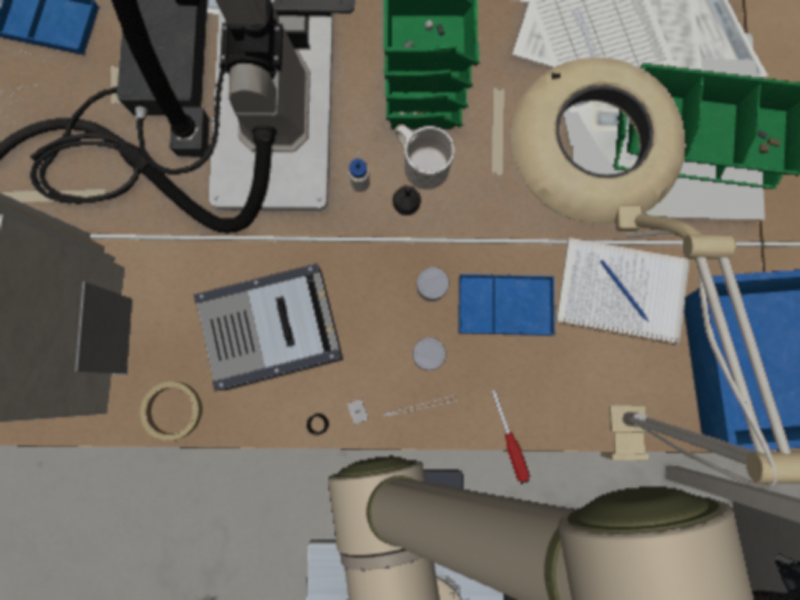

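View pics/side1b.png

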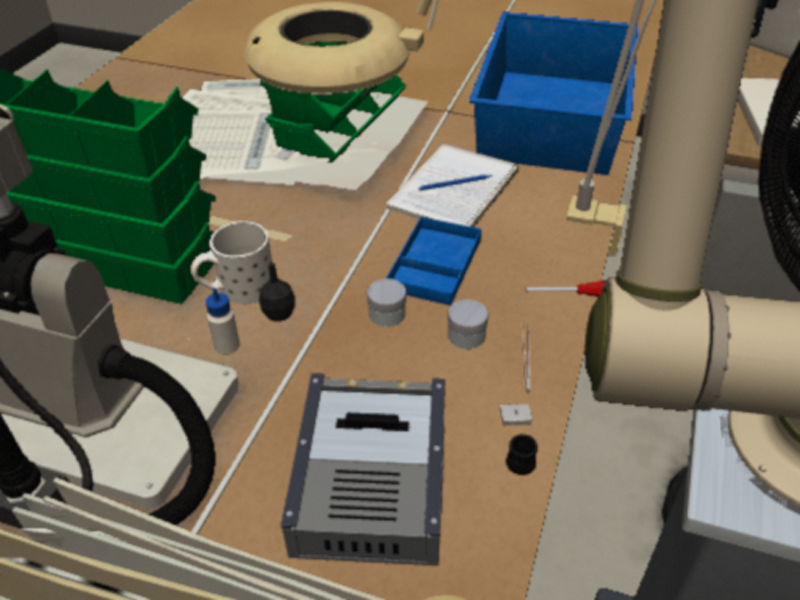

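The top view shows the case (corners about (195,297),(318,265),(341,357),(217,388) at 800 px scale), with its bay to the right. The tins are at (432,283) and (429,353), and the tray at (459–553, 276–334) with its large compartment on the right. The side view agrees. I'll take an enlarged crop to read positions more closely.

```bash
python3 - <<'E'
import cv2
a=cv2.imread('pics/top1.png')
cv2.imwrite('pics/crop1.png',cv2.resize(a[160:260,115:365],(800,320),interpolation=cv2.INTER_CUBIC))
E
```

```text
(no output)
```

View pics/crop1.png

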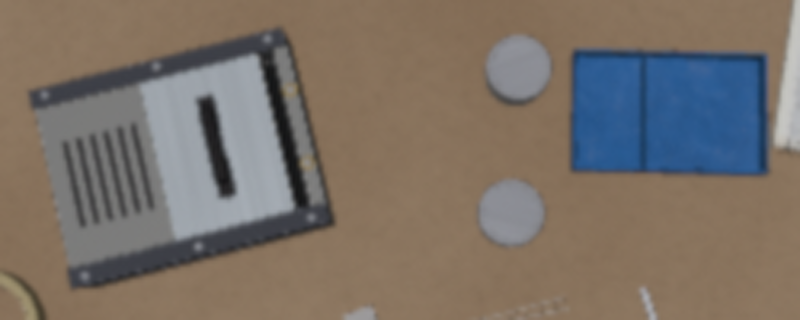

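```bash
cat >> h.py <<'E'
def ray(c,u,v):
    f=192/np.tan(np.radians(c['vertical_fov'])/2)
    d=np.array([(u-c['cx'])/f,-(v-c['cy'])/f,-1.]); R=c['view'][:3,:3]; t=c['view'][:3,3]
    return -R.T@t, R.T@d
def onz(c,u,v,z):
    o,d=ray(c,u,v); return o+d*(z-o[2])/d[2]
E
python3 - <<'E'
from h import *
c=viewer.camera('top'); s=viewer.camera('side')
P=lambda u,v,z:onz(c,(u+.5)/3.2-.5+115,(v+.5)/3.2-.5+160,z)[:2]
S=lambda u,v,z:onz(s,(u+.5)/1.5625-.5,(v+.5)/1.5625-.5,z)[:2]
k=np.array([P(*q,.068) for q in [(30,92),(283,28),(333,222),(73,287)]])
cc=k.mean(0); yd=(k[0]+k[3]-k[1]-k[2]); ln=np.linalg.norm(yd)/2; yd/=np.linalg.norm(yd)
xd=np.array([yd[1],-yd[0]])
print('case',k.round(4).tolist(),cc,'len',ln,'w',np.linalg.norm(k[0]-k[3]),'yaw x',np.degrees(np.arctan2(xd[1],xd[0])),xd,yd)
print('bay',cc-.0495*yd)
r=(P(207,97,.0805)+P(227,197,.0805))/2; print('rib',r,'in case',(r-cc)@xd,(r-cc)@yd)
print('tins',P(519,67,.046),P(511,211,.046),'side',S(386,288,.046),S(469,309,.046))
t=np.array([P(*q,.024) for q in [(572,51),(766,54),(768,174),(572,171)]]);print('tray',t.round(4).tolist(),t.mean(0),'div',P(643,110,.02))
print('side case',np.mean([S(*q,.068) for q in [(315,378),(443,382),(440,515+6),(290,515)]],axis=0),'tray',[S(*q,.024) for q in [(424,219),(481,231),(444,300),(388,280)]])
print('side rib',S(372,417,.0805))
E
```

```text
case [[0.5462, 0.3449], [0.5996, 0.1472], [0.4465, 0.1041], [0.3946, 0.3033]] [0.49673464 0.22489521] len 0.20534475890443407 w 0.1571821456405345 yaw x 14.861680736018691 [0.96654783 0.25648643] [-0.25648643  0.96654783]
bay [0.50943072 0.17705109]
rib [0.50306882 0.19412641] in case -0.0017694999227154643 -0.03136414841716672
tins [ 0.57392434 -0.04170309] [ 0.45763161 -0.03550361] side [ 0.57596645 -0.04412351] [ 0.4567621  -0.03927338]
tray [[0.5915, -0.0869], [0.5907, -0.2477], [0.4911, -0.2467], [0.492, -0.0865]] [ 0.54133614 -0.16695746] div [ 0.54339667 -0.14576952]
side case [0.49494545 0.22521245] tray [array([ 0.58326434, -0.23981769]), array([ 0.49075439, -0.23807566]), array([ 0.49973181, -0.0691672 ]), array([ 0.58789656, -0.08459011])]
side rib [0.50428978 0.20000897]
```

```bash
python3 - <<'E'
from h import *
c=viewer.camera('top'); s=viewer.camera('side')
k=1.5625
def tri(a,b):
    o1,d1=ray(c,a[0]/k,a[1]/k);o2,d2=ray(s,b[0]/k,b[1]/k)
    t=np.linalg.lstsq(np.c_[d1,-d2],o2-o1,rcond=None)[0];p,q=o1+t[0]*d1,o2+t[1]*d2
    return ((p+q)/2).round(3),np.linalg.norm(p-q).round(3)
print('ring',tri((598,138),(328,45)),'knob',tri((629,217),(415,40)),'polebase',tri((630,418),(585,205)))
# pole line: planes
def plane(cam,a,b):
    o,d1=ray(cam,a[0]/k,a[1]/k);_,d2=ray(cam,b[0]/k,b[1]/k);n=np.cross(d1,d2);n/=np.linalg.norm(n);return n,n@o
for z in (0.05,.2,.4,.6):
    n1,e1=plane(c,(632,420),(765,463));n2,e2=plane(s,(585,200),(640,0))
    print(z,np.linalg.solve(np.array([n1,n2,[0,0,1]]),[e1,e2,z]).round(3))
E
```

```text
ring (array([ 0.729, -0.246,  0.283]), np.float64(0.001)) knob (array([ 0.616, -0.279,  0.293]), np.float64(0.007)) polebase (array([ 0.352, -0.372,  0.012]), np.float64(0.004))
0.05 [ 0.35 -0.37  0.05]
0.2 [ 0.34  -0.369  0.2  ]
0.4 [ 0.326 -0.369  0.4  ]
0.6 [ 0.312 -0.368  0.6  ]
```

```bash
cat >> h.py <<'E'
def to(x,y,z,yaw=None):
    """displacement in tool axes and turn about tool z to reach world x,y,z with tool-x yaw (deg)"""
    o=arm.observe();R=np.array(o['tool_rot']);p=np.array(o['eef_pos'])
    d=R.T@(np.array([x,y,z])-p); print('p',p.round(4),'d',d.round(4),end=' ')
    cur=np.arctan2(R[1,0],R[0,0]); print('yaw',np.degrees(cur).round(2),'zaxis',R[:,2].round(4),end=' ')
    if yaw is not None: print('rz',round(-(np.radians(yaw)-cur),4),end=' ')
    print('F',np.round(o['ft_force'],2),'t',round(o['time'],2))
E
```

Emit:
drive_effector([
  [[-0.0025,-0.044,0],[0,0,0]],
  [[-0.0025,-0.044,0],[0,0,0]],
  [[-0.0025,-0.044,0],[0,0,0]],
  [[-0.0025,-0.044,0],[0,0,0]],
  [[0.037,-0.0175,0],[0,0,0]],
  [[0.037,-0.0175,0],[0,0,0]],
  [[0.037,-0.0175,0],[0,0,0]],
  [[0.037,-0.0175,0],[0,0,0]],
  [[0.037,-0.0175,0],[0,0,0]],
])

```text
time: 1.2
eef_pos: [0.2701, -0.199, 0.2396]
tool_rot: [[0.928, 0.373, 0.001], [0.373, -0.928, -0.001], [0.0, 0.001, -1.0]]
ft_force: [1.3, -0.9, 0.2]
opening: 0.0853
grasp_force: 0.0
```

```bash
python3 -c "
from h import *
to(.504,.197,.17,14.86)"
```

```text
p [ 0.2701 -0.199   0.2396] d [ 0.3647 -0.2803  0.0694] yaw 21.9 zaxis [ 5.e-04 -8.e-04 -1.e+00] rz 0.1228 F [ 1.28 -0.93  0.23] t 1.2
```

Emit:
drive_effector([
  [[0.0365,-0.028,0.007],[0,0,0]],
  [[0.0365,-0.028,0.007],[0,0,0]],
  [[0.0365,-0.028,0.007],[0,0,0]],
  [[0.0365,-0.028,0.007],[0,0,0]],
  [[0.0365,-0.028,0.007],[0,0,0]],
  [[0.0365,-0.028,0.007],[0,0,0]],
  [[0.0365,-0.028,0.007],[0,0,0]],
  [[0.0365,-0.028,0.007],[0,0,0]],
  [[0.0365,-0.028,0.007],[0,0,0]],
  [[0.0365,-0.028,0.007],[0,0,0.123]],
])

```text
time: 2.2
eef_pos: [0.504, 0.1977, 0.169]
tool_rot: [[0.967, 0.256, 0.0], [0.256, -0.967, -0.0], [0.0, 0.0, -1.0]]
ft_force: [1.4, -1.5, 0.0]
opening: 0.0857
grasp_force: 0.0
```

Emit:
drive_effector([
  [[0,0,0],[0,0,0]],
  [[0,0,0],[0,0,0]],
])

```text
time: 2.4
eef_pos: [0.5031, 0.1962, 0.1687]
tool_rot: [[0.966, 0.259, -0.001], [0.259, -0.966, -0.0], [-0.001, 0.0, -1.0]]
ft_force: [-0.3, 0.3, 0.1]
opening: 0.0855
grasp_force: 0.0
```

```bash
python3 - <<'E'
from h import *
to(.504,.197,.076,14.86)
w=snap('wrist'); cv2.imwrite('pics/w1.png',cv2.resize(w['frame'],(800,600),interpolation=cv2.INTER_CUBIC))
print(w['vertical_fov'],w['cx'],w['cy'],np.round(w['mount'],4).tolist())
E
```

```text
p [0.5031 0.1962 0.1687] d [ 0.0011 -0.0005  0.0927] yaw 15.02 zaxis [-1.2e-03 -3.0e-04 -1.0e+00] rz 0.0029 F [-0.34  0.32  0.07] t 2.4
60.34406074931649 255.64593563736867 195.2720392458956 [[0.0001, 0.9611, 0.2761, 0.0704], [1.0, -0.0002, 0.0002, 0.001], [0.0003, 0.2761, -0.9611, -0.1337], [0.0, 0.0, 0.0, 1.0]]
```

View pics/w1.png

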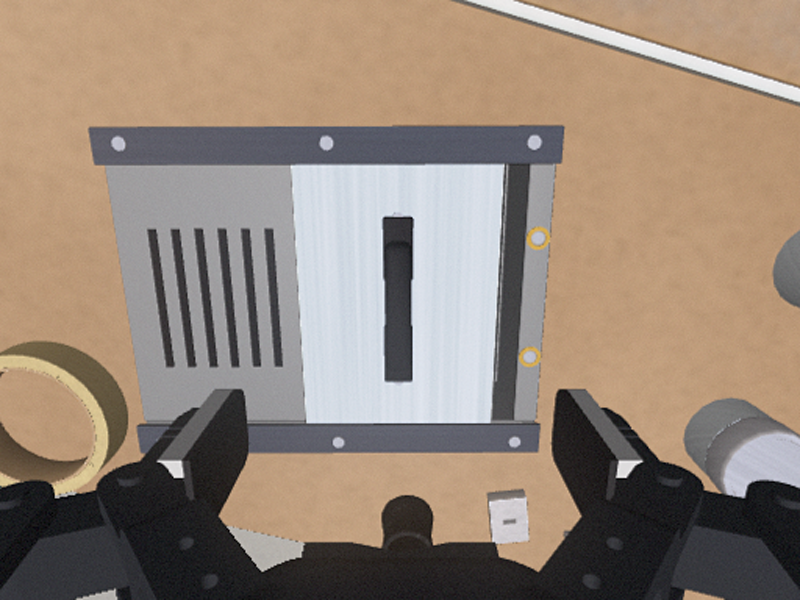

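The wrist view shows the rib upright at (398,217)–(398,381), square to the jaws and midway between them. The rail corners are near (90,127), (563,127), (539,452) and (138,452). I'll refine the case pose from these and descend onto the rib.

```bash
cat >> h.py <<'E'
def wcam(w,o):
    T=np.eye(4);T[:3,:3]=o['tool_rot'];T[:3,3]=o['eef_pos']
    w['view']=np.linalg.inv(T@np.array(w['mount']));return w
E
python3 - <<'E'
from h import *
o=arm.observe();w=wcam(viewer.camera('wrist'),o)
P=lambda u,v,z:onz(w,(u+.5)/1.5625-.5,(v+.5)/1.5625-.5,z)[:2]
k=np.array([P(*q,.068) for q in [(90,127),(563,126),(539,452),(138,452)]])
yd=(k[0]+k[3]-k[1]-k[2]); print('len',np.linalg.norm(yd)/2,np.linalg.norm(k[0]-k[3])); yd/=np.linalg.norm(yd);xd=np.array([yd[1],-yd[0]])
cc=k.mean(0);print(cc,np.degrees(np.arctan2(xd[1],xd[0])))
r=(P(398,217,.0805)+P(398,381,.0805))/2; print('rib',r,(r-cc)@xd,(r-cc)@yd)
print('tins side B',P(0,0,0)); to(r[0],r[1],.076,14.9)
E
```

```text
len 0.20529369698937788 0.15869142393950791
[0.49856414 0.22593703] 15.02412675201142
rib [0.51048422 0.1972343 ] 0.004072121010584311 -0.030811572143628486
tins side B [0.59344138 0.4345502 ]
p [0.503  0.195  0.1695] d [ 0.0078 -0.0002  0.0935] yaw 14.9 zaxis [-2.e-04 -2.e-04 -1.e+00] rz 0.0001 F [ 0.49 -0.7   0.15] t 2.5
```

Emit:
drive_effector([
  [[0,0,0.046],[0,0,0]],
  [[0,0,0.03],[0,0,0]],
  [[0,0,0.016],[0,0,0]],
  [[0,0,0],[0,0,0]],
  [[0,0,0],[0,0,0]],
])

```text
time: 3.0
eef_pos: [0.5037, 0.195, 0.0784]
tool_rot: [[0.967, 0.256, 0.001], [0.256, -0.967, 0.0], [0.001, 0.0, -1.0]]
ft_force: [0.0, 0.0, 0.8]
opening: 0.0856
grasp_force: 0.0
```

Emit:
drive_effector([
  [[0,0,0.001],[0,0,0]],
  [[0,0,0],[0,0,0]],
  [[0,0,0],[0,0,0]],
  [[0,0,0],[0,0,0]],
  [[0,0,0],[0,0,0]],
  [[0,0,0],[0,0,0]],
  [[0,0,0],[0,0,0]],
  [[0,0,0],[0,0,0]],
], jaw=0.0)

```text
time: 3.8
eef_pos: [0.5034, 0.1958, 0.0767]
tool_rot: [[0.966, 0.257, 0.0], [0.257, -0.966, 0.0], [0.0, 0.0, -1.0]]
ft_force: [-0.8, 0.1, 5.0]
opening: 0.0103
grasp_force: 59.5
```

Emit:
drive_effector([
  [[0,-0.01,0],[0,0,0]],
  [[0,-0.015,0],[0,0,0]],
  [[0,-0.015,0],[0,0,0]],
  [[0,-0.01,0],[0,0,0]],
  [[0,-0.007,0],[0,0,0]],
  [[0,-0.003,0],[0,0,0]],
  [[0,0,0],[0,0,0]],
])

```text
time: 4.5
eef_pos: [0.4876, 0.2541, 0.0767]
tool_rot: [[0.966, 0.258, -0.0], [0.258, -0.966, 0.0], [-0.0, -0.0, -1.0]]
ft_force: [-3.1, 0.9, 6.3]
opening: 0.0102
grasp_force: 59.7
```

Emit:
drive_effector([
  [[0,-0.004,0],[0,0,0]],
  [[0,-0.003,0],[0,0,0]],
  [[0,0,0],[0,0,0]],
])

```text
time: 4.8
eef_pos: [0.4858, 0.2606, 0.0767]
tool_rot: [[0.966, 0.257, -0.0], [0.257, -0.966, -0.0], [-0.0, 0.0, -1.0]]
ft_force: [-2.7, -0.2, 6.9]
opening: 0.0103
grasp_force: 59.8
```

Emit:
drive_effector([
  [[0,-0.003,0],[0,0,0]],
  [[0,-0.002,0],[0,0,0]],
  [[0,0,0],[0,0,0]],
])

```text
time: 5.1
eef_pos: [0.4851, 0.2632, 0.0767]
tool_rot: [[0.966, 0.258, 0.0], [0.258, -0.966, -0.005], [-0.001, 0.005, -1.0]]
ft_force: [-1.1, -13.7, 7.5]
opening: 0.0101
grasp_force: 60.0
```

Emit:
drive_effector([
  [[0,0.002,0],[0,0,0]],
  [[0,0,0],[0,0,0]],
  [[0,0,0],[0,0,0]],
  [[0,0,0],[0,0,0]],
  [[0,0,0],[0,0,0]],
  [[0,0,-0.03],[0,0,0]],
  [[0,0,-0.04],[0,0,0]],
  [[0,0,-0.04],[0,0,0]],
  [[0,0,0],[0,0,0]],
], jaw=0.085)

```text
time: 6.0
eef_pos: [0.4872, 0.2641, 0.1915]
tool_rot: [[0.966, 0.257, 0.01], [0.257, -0.966, 0.003], [0.01, -0.0, -1.0]]
ft_force: [-0.0, 0.5, 0.7]
opening: 0.085
grasp_force: 0.0
```

```bash
python3 -c "
from h import *
to(.574,-.043,.17,105)"
```

```text
p [0.4872 0.2641 0.1915] d [0.0047 0.3191 0.0215] yaw 14.91 zaxis [ 0.0096  0.0029 -0.9999] rz -1.5724 F [-0.01  0.47  0.68] t 6.0
```

Emit:
drive_effector([
  [[0,0.045,0.003],[0,0,0]],
  [[0,0.045,0.003],[0,0,0]],
  [[0,0.045,0.003],[0,0,0]],
  [[0,0.045,0.003],[0,0,0]],
  [[0,0.045,0.003],[0,0,0]],
  [[0,0.045,0.003],[0,0,0]],
  [[0.004,0.045,0.003],[0,0,0]],
  [[0,0,0],[0,0,-0.15]],
  [[0,0,0],[0,0,-0.15]],
  [[0,0,0],[0,0,-0.15]],
])

```text
time: 7.0
eef_pos: [0.57, -0.0404, 0.1645]
tool_rot: [[0.755, 0.656, -0.001], [0.656, -0.755, 0.0], [-0.001, -0.001, -1.0]]
ft_force: [-0.1, -0.2, -0.1]
opening: 0.0848
grasp_force: 0.0
```

Emit:
drive_effector([
  [[0,0,0],[0,0,-0.15]],
  [[0,0,0],[0,0,-0.15]],
  [[0,0,0],[0,0,-0.15]],
  [[0,0,0],[0,0,-0.15]],
  [[0,0,0],[0,0,-0.15]],
  [[0,0,0],[0,0,-0.15]],
  [[0,0,0],[0,0,-0.15]],
  [[0,0,0],[0,0,-0.07]],
  [[0,0,0],[0,0,0]],
  [[0,0,0],[0,0,0]],
], jaw=0.078)

```text
time: 8.0
eef_pos: [0.57, -0.0399, 0.1649]
tool_rot: [[-0.254, 0.967, -0.0], [0.967, 0.254, 0.0], [0.0, -0.0, -1.0]]
ft_force: [-0.2, -0.4, 0.4]
opening: 0.0781
grasp_force: 0.0
```

```bash
python3 - <<'E'
from h import *
o=arm.observe();to(.574,-.043,.026,105);print(np.round(o['joint_positions'],2))
w=wcam(viewer.camera('wrist'),o); np.savez('w2.npz',**{k:v for k,v in w.items()})
cv2.imwrite('pics/w2.png',cv2.resize(w['frame'],(800,600),interpolation=cv2.INTER_CUBIC))
E
```

```text
p [ 0.57   -0.0399  0.1649] d [-0.004   0.0031  0.1389] yaw 104.72 zaxis [-5.e-04  2.e-04 -1.e+00] rz -0.0048 F [-0.21 -0.37  0.44] t 8.0
[-0.28  0.48  1.36  0.    1.3  -0.53]
```

View pics/w2.png

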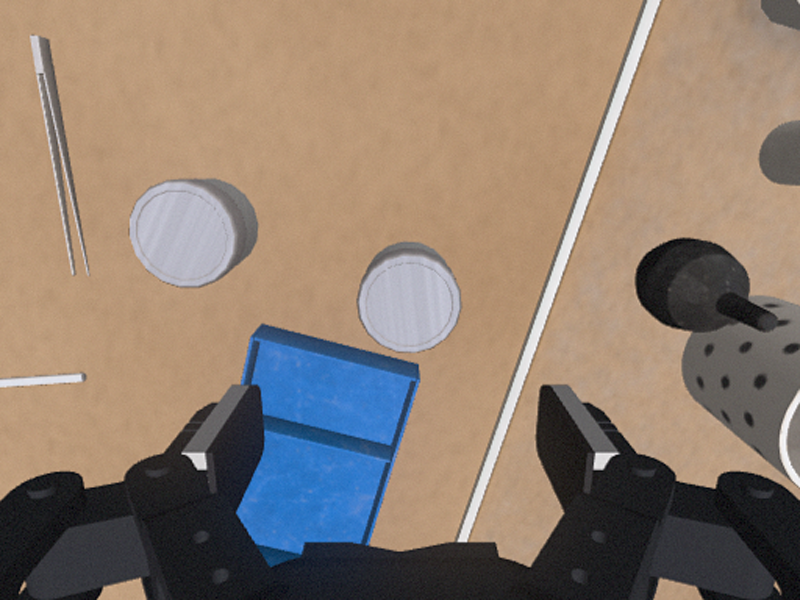

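The wrist view shows the lid centres at (410,301) for the far tin and (184,233) for the near one, with both tins clear of the tray.

```bash
python3 - <<'E'
from h import *
z=np.load('w2.npz');w={k:z[k] for k in z.files};w['vertical_fov']=float(w['vertical_fov'])
P=lambda u,v,z:onz(w,(u+.5)/1.5625-.5,(v+.5)/1.5625-.5,z)[:2]
a=P(410,301,.046);b=P(184,233,.046);print(a,b,'r',np.linalg.norm(P(461,301,.046)-a))
print('tray',[P(*q,.024).round(4) for q in [(262,326),(419,366)]])
to(*((a*2+[.574,-.042])/3),.028,105)
E
```

```text
[ 0.57566423 -0.03960913] [ 0.45962968 -0.03438736] r 0.025917803035096165
tray [array([ 0.5012, -0.0805]), array([ 0.5927, -0.0814])]
p [ 0.5701 -0.04    0.165 ] d [-0.0017  0.0048  0.137 ] yaw 104.74 zaxis [-4.e-04  2.e-04 -1.e+00] rz -0.0045 F [-1.5   0.43  0.5 ] t 8.05
```

Emit:
drive_effector([
  [[-0.001,0.005,0.02],[0,0,-0.004]],
  [[0,0,0.035],[0,0,0]],
  [[0,0,0.035],[0,0,0]],
  [[0,0,0.03],[0,0,0]],
  [[0,0,0.017],[0,0,0]],
  [[0,0,0],[0,0,0]],
  [[0,0,0],[0,0,0]],
])

```text
time: 8.75
eef_pos: [0.5756, -0.0398, 0.0288]
tool_rot: [[-0.259, 0.966, 0.001], [0.966, 0.259, -0.0], [-0.0, 0.0, -1.0]]
ft_force: [0.2, -1.1, -0.1]
opening: 0.0784
grasp_force: 0.0
```

Emit:
drive_effector([
  [[0,0,0],[0,0,0]],
  [[0,0,0],[0,0,0]],
  [[0,0,0],[0,0,0]],
  [[0,0,0],[0,0,0]],
  [[0,0,0],[0,0,0]],
  [[0,0,0],[0,0,0]],
], jaw=0)

```text
time: 9.35
eef_pos: [0.5757, -0.0399, 0.03]
tool_rot: [[-0.26, 0.966, 0.002], [0.966, 0.26, -0.001], [-0.001, 0.002, -1.0]]
ft_force: [-2.6, -0.4, 7.3]
opening: 0.0524
grasp_force: 62.4
```

Emit:
drive_effector([
  [[0,0,-0.01],[0,0,0]],
  [[0,0,-0.02],[0,0,0]],
  [[0,0,-0.01],[0,0,0]],
  [[0,0,0],[0,0,0]],
  [[0,0,0],[0,0,0]],
  [[0,0,0],[0,0,0]],
  [[0,0,0],[0,0,0]],
])

```text
time: 10.05
eef_pos: [0.5749, -0.0397, 0.0676]
tool_rot: [[-0.26, 0.966, -0.001], [0.966, 0.26, 0.0], [0.001, -0.001, -1.0]]
ft_force: [-0.2, 0.7, -2.7]
opening: 0.0517
grasp_force: 63.4
```

Emit:
drive_effector([
  [[0,0,0],[0,0,0]],
  [[0,0,0],[0,0,0]],
])

```text
time: 10.25
eef_pos: [0.5752, -0.0397, 0.0681]
tool_rot: [[-0.26, 0.966, -0.0], [0.966, 0.26, 0.0], [0.0, -0.0, -1.0]]
ft_force: [-0.1, -1.0, -2.7]
opening: 0.0521
grasp_force: 63.4
```

Emit:
drive_effector([
  [[0,0,-0.03],[0,0,0]],
  [[0,0,-0.03],[0,0,0]],
  [[0,0,0],[0,0,0]],
  [[0,0,0],[0,0,0]],
  [[0,0,0],[0,0,0]],
])

```text
time: 10.75
eef_pos: [0.5745, -0.0396, 0.1269]
tool_rot: [[-0.26, 0.966, -0.003], [0.966, 0.26, 0.001], [0.001, -0.002, -1.0]]
ft_force: [0.7, 0.6, -3.2]
opening: 0.0522
grasp_force: 65.4
```

```bash
python3 -c "
from h import *
F=[]
for i in range(3): F.append(arm.observe()['ft_force'][2]); viewer.camera('side')
print(F); to(.5108,.1777,.13,105)"
```

```text
[np.float64(-3.156543465999825), np.float64(-3.0968669056277474), np.float64(-3.4370462704319698)]
p [ 0.5748 -0.0396  0.1272] d [ 0.2265 -0.0053 -0.0025] yaw 105.07 zaxis [-2.e-03  6.e-04 -1.e+00] rz 0.0012 F [ 0.9  -0.14 -2.85] t 10.9
```

Tin weight is about 3.1 N, so this is the heavy one. I'm carrying it to the bay.

Emit:
drive_effector([
  [[0.015,0,0],[0,0,0]],
  [[0.03,-0.001,0],[0,0,0]],
  [[0.035,-0.001,0],[0,0,0]],
  [[0.035,-0.001,0],[0,0,0]],
  [[0.035,-0.001,0],[0,0,0]],
  [[0.03,-0.001,0],[0,0,0]],
  [[0.025,0,0],[0,0,0]],
  [[0.015,0,0],[0,0,0]],
  [[0.0065,0,0],[0,0,0]],
  [[0,0,0],[0,0,0]],
])

```text
time: 11.9
eef_pos: [0.5114, 0.178, 0.1282]
tool_rot: [[-0.261, 0.965, -0.0], [0.965, 0.261, -0.0], [-0.0, -0.0, -1.0]]
ft_force: [0.6, -0.4, -3.0]
opening: 0.052
grasp_force: 65.6
```

Emit:
drive_effector([
  [[0,0,0],[0,0,0]],
  [[0,0,0],[0,0,0]],
])

```text
time: 12.1
eef_pos: [0.5119, 0.1768, 0.1283]
tool_rot: [[-0.259, 0.966, -0.0], [0.966, 0.259, -0.0], [-0.0, -0.0, -1.0]]
ft_force: [-0.7, -0.8, -2.5]
opening: 0.0521
grasp_force: 65.6
```

```bash
python3 - <<'E'
from h import *
o=arm.observe();to(.5108,.1777,.0405,105)
w=wcam(viewer.camera('wrist'),o)
a=cv2.resize(w['frame'],(800,600),interpolation=cv2.INTER_CUBIC); cv2.imwrite('pics/w3.png',a)
E
```

```text
p [0.5119 0.1768 0.1283] d [ 0.0012 -0.0008  0.0878] yaw 105.0 zaxis [-0.e+00 -2.e-04 -1.e+00] rz -0.0001 F [-0.68 -0.82 -2.5 ] t 12.1
```

View pics/w3.png

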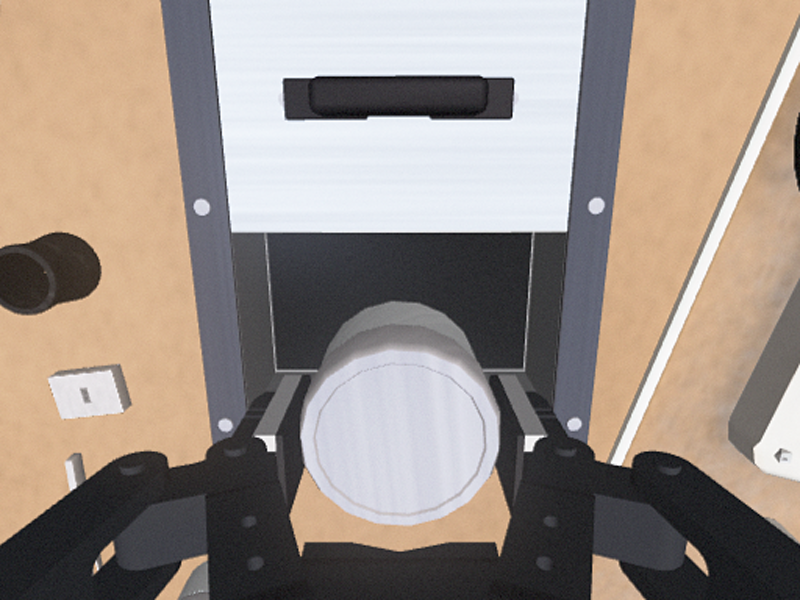

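The cover is fully open, and the tin hangs upright over the bay, centred between the rails (tin at x≈400, rails at 222 and 580). Lowering.

Emit:
drive_effector([
  [[0.001,-0.001,0.015],[0,0,0]],
  [[0,0,0.025],[0,0,0]],
  [[0,0,0.02],[0,0,0]],
  [[0,0,0.012],[0,0,0]],
  [[0,0,0.008],[0,0,0]],
  [[0,0,0.004],[0,0,0]],
  [[0,0,0],[0,0,0]],
])

```text
time: 12.85
eef_pos: [0.5105, 0.1783, 0.0444]
tool_rot: [[-0.26, 0.966, 0.0], [0.966, 0.26, 0.0], [-0.0, 0.0, -1.0]]
ft_force: [-0.8, -0.0, -3.2]
opening: 0.0522
grasp_force: 65.7
```

Emit:
drive_effector([
  [[0,0,0.002],[0,0,0]],
  [[0,0,0],[0,0,0]],
])

```text
time: 13.05
eef_pos: [0.5105, 0.1784, 0.0427]
tool_rot: [[-0.26, 0.966, 0.001], [0.966, 0.26, 0.0], [-0.0, 0.001, -1.0]]
ft_force: [-0.4, 0.7, -3.7]
opening: 0.052
grasp_force: 65.7
```

Emit:
drive_effector([
  [[0,0,0.0015],[0,0,0]],
  [[0,0,0],[0,0,0]],
])

```text
time: 13.25
eef_pos: [0.5103, 0.1784, 0.0409]
tool_rot: [[-0.26, 0.966, 0.0], [0.966, 0.26, 0.0], [0.0, 0.0, -1.0]]
ft_force: [-0.0, -0.7, -3.9]
opening: 0.0521
grasp_force: 65.7
```

Emit:
drive_effector([
  [[0,0,0.001],[0,0,0]],
  [[0,0,0],[0,0,0]],
])

```text
time: 13.45
eef_pos: [0.5104, 0.1784, 0.0401]
tool_rot: [[-0.26, 0.966, 0.0], [0.966, 0.26, 0.0], [-0.0, 0.0, -1.0]]
ft_force: [-1.0, -0.1, 0.7]
opening: 0.0521
grasp_force: 66.2
```

Emit:
drive_effector([
  [[0,0,0],[0,0,0]],
  [[0,0,0],[0,0,0]],
  [[0,0,0],[0,0,0]],
  [[0,0,-0.01],[0,0,0]],
  [[0,0,-0.03],[0,0,0]],
  [[0,0,-0.045],[0,0,0]],
  [[0,0,-0.045],[0,0,0]],
  [[0,0,0],[0,0,0]],
  [[0,0,0],[0,0,0]],
], jaw=0.075)

```text
time: 14.35
eef_pos: [0.5104, 0.1784, 0.171]
tool_rot: [[-0.26, 0.966, 0.002], [0.966, 0.26, 0.0], [-0.0, 0.002, -1.0]]
ft_force: [-0.1, 0.3, -1.0]
opening: 0.0751
grasp_force: 0.0
```

```bash
python3 - <<'E'
from h import *
o=arm.observe();to(.485,.263,.17,15)
w=wcam(viewer.camera('wrist'),o)
a=cv2.resize(w['frame'],(800,600),interpolation=cv2.INTER_CUBIC); cv2.imwrite('pics/w4.png',a)
E
```

```text
p [0.5104 0.1784 0.171 ] d [ 0.0883 -0.0025  0.001 ] yaw 105.07 zaxis [ 2.4e-03  3.0e-04 -1.0e+00] rz 1.572 F [-0.11  0.26 -1.  ] t 14.35
```

View pics/w4.png

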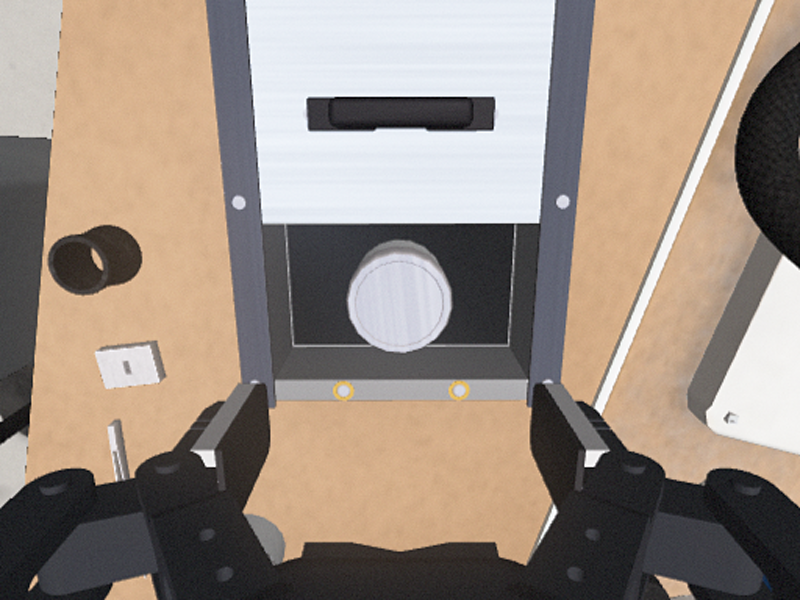

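The tin stands upright in the bay (lid at (400,302)), clear of the walls and under the rim. Next I grip the rib and shut the cover.

Emit:
drive_effector([
  [[0.044,-0.0015,0],[0,0,0]],
  [[0.044,-0.001,0],[0,0,0]],
  [[0,0,0],[0,0,0.15]],
  [[0,0,0],[0,0,0.15]],
  [[0,0,0],[0,0,0.15]],
  [[0,0,0],[0,0,0.15]],
  [[0,0,0],[0,0,0.15]],
  [[0,0,0],[0,0,0.15]],
  [[0,0,0],[0,0,0.15]],
  [[0,0,0],[0,0,0.15]],
], jaw=0.06)

```text
time: 15.4
eef_pos: [0.4844, 0.2625, 0.1682]
tool_rot: [[0.809, 0.587, -0.003], [0.587, -0.809, -0.001], [-0.003, -0.001, -1.0]]
ft_force: [0.2, 1.0, -0.2]
opening: 0.0596
grasp_force: 0.0
```

Emit:
drive_effector([
  [[0,0,0],[0,0,0.15]],
  [[0,0,0],[0,0,0.15]],
  [[0,0,0],[0,0,0.072]],
  [[0,0,0],[0,0,0]],
  [[0,0,0],[0,0,0]],
])

```text
time: 15.9
eef_pos: [0.4846, 0.2626, 0.1689]
tool_rot: [[0.965, 0.261, -0.002], [0.261, -0.965, -0.001], [-0.002, 0.0, -1.0]]
ft_force: [0.0, 0.5, -0.5]
opening: 0.06
grasp_force: 0.0
```

```bash
python3 -c "
from h import *
to(.485,.263,.077,15)"
```

```text
p [0.4846 0.2626 0.1689] d [ 0.0007 -0.0003  0.0919] yaw 15.12 zaxis [-2.e-03 -6.e-04 -1.e+00] rz 0.0021 F [ 0.05  0.51 -0.45] t 15.9
```

Emit:
drive_effector([
  [[0,0,0.035],[0,0,0.002]],
  [[0,0,0.035],[0,0,0]],
  [[0,0,0.02],[0,0,0]],
  [[0,0,0.002],[0,0,0]],
  [[0,0,0],[0,0,0]],
  [[0,0,0],[0,0,0]],
])

```text
time: 16.5
eef_pos: [0.4856, 0.2629, 0.079]
tool_rot: [[0.966, 0.257, 0.002], [0.257, -0.966, 0.001], [0.002, -0.0, -1.0]]
ft_force: [-0.0, -0.4, -0.1]
opening: 0.0601
grasp_force: 0.0
```

Emit:
drive_effector([
  [[0,0,0],[0,0,0]],
  [[0,0,0],[0,0,0]],
  [[0,0,0],[0,0,0]],
  [[0,0,0],[0,0,0]],
  [[0,0,0],[0,0,0]],
  [[0,0,0],[0,0,0]],
  [[0,0,0],[0,0,0]],
], jaw=0)

```text
time: 17.2
eef_pos: [0.4851, 0.2627, 0.0784]
tool_rot: [[0.966, 0.257, 0.001], [0.257, -0.966, 0.0], [0.001, 0.0, -1.0]]
ft_force: [-1.9, -1.5, 5.2]
opening: 0.0101
grasp_force: 60.0
```

Sliding 92 mm toward −y: 75 mm quickly first, then firmly through the catch.

Emit:
drive_effector([
  [[0,0.01,0],[0,0,0]],
  [[0,0.015,0],[0,0,0]],
  [[0,0.015,0],[0,0,0]],
  [[0,0.015,0],[0,0,0]],
  [[0,0.012,0],[0,0,0]],
  [[0,0.008,0],[0,0,0]],
  [[0,0,0],[0,0,0]],
])

```text
time: 17.9
eef_pos: [0.5051, 0.1891, 0.0784]
tool_rot: [[0.967, 0.256, 0.002], [0.256, -0.967, -0.0], [0.002, 0.001, -1.0]]
ft_force: [0.1, -1.9, 6.2]
opening: 0.0097
grasp_force: 60.0
```

Emit:
drive_effector([
  [[0,0.006,0],[0,0,0]],
  [[0,0.005,0],[0,0,0]],
  [[0,0.004,0],[0,0,0]],
  [[0,0.003,0],[0,0,0]],
  [[0,0,0],[0,0,0]],
  [[0,0,0],[0,0,0]],
])

```text
time: 18.5
eef_pos: [0.5092, 0.174, 0.0785]
tool_rot: [[0.966, 0.257, 0.002], [0.257, -0.966, 0.003], [0.002, -0.002, -1.0]]
ft_force: [-1.4, 7.9, 5.5]
opening: 0.0102
grasp_force: 60.2
```

```bash
python3 -c "
from h import *
p=arm.observe()['eef_pos'];print(np.hypot(p[0]-.4851,p[1]-.2627))"
```

```text
0.09192263660021434
```

Emit:
drive_effector([
  [[0,0.002,0],[0,0,0]],
  [[0,0,0],[0,0,0]],
])

```text
time: 18.7
eef_pos: [0.5092, 0.1738, 0.0784]
tool_rot: [[0.967, 0.257, 0.001], [0.257, -0.966, 0.006], [0.002, -0.006, -1.0]]
ft_force: [-2.3, 19.8, 5.8]
opening: 0.0104
grasp_force: 60.3
```

Emit:
drive_effector([
  [[0,-0.003,0],[0,0,0]],
  [[0,0,0],[0,0,0]],
  [[0,0,0],[0,0,0]],
])

```text
time: 19.0
eef_pos: [0.5092, 0.1741, 0.0785]
tool_rot: [[0.966, 0.257, 0.002], [0.257, -0.966, 0.001], [0.002, -0.0, -1.0]]
ft_force: [-0.4, 3.6, 5.5]
opening: 0.0101
grasp_force: 60.4
```

Emit:
drive_effector([
  [[0,0,0],[0,0,0]],
  [[0,0,0],[0,0,0]],
  [[0,0,0],[0,0,0]],
  [[0,0,0],[0,0,0]],
  [[0,0,-0.03],[0,0,0]],
  [[0,0,-0.04],[0,0,0]],
  [[0,0,-0.03],[0,0,0]],
  [[0,0,0],[0,0,0]],
  [[0,0,0],[0,0,0]],
], jaw=0.075)

```text
time: 19.9
eef_pos: [0.5085, 0.1737, 0.1778]
tool_rot: [[0.966, 0.257, 0.0], [0.257, -0.966, 0.0], [0.0, 0.0, -1.0]]
ft_force: [-0.7, -0.2, -0.8]
opening: 0.0748
grasp_force: 0.0
```

```bash
python3 -c "
from h import *
to(.459,-.036,.17,105)"
```

```text
p [0.5085 0.1737 0.1778] d [-0.1017  0.19    0.0078] yaw 14.88 zaxis [ 4.e-04  0.e+00 -1.e+00] rz -1.5729 F [-0.66 -0.21 -0.78] t 19.9
```

The cover stops hard after 92.0 mm and shows no spring-back, so it is shut. Next is the light tin.

Emit:
drive_effector([
  [[-0.02,0.038,0.001],[0,0,0]],
  [[-0.02,0.038,0.001],[0,0,0]],
  [[-0.02,0.038,0.001],[0,0,0]],
  [[-0.02,0.038,0.001],[0,0,0]],
  [[-0.02,0.038,0.001],[0,0,0]],
  [[0,0,0],[0,0,-0.15]],
  [[0,0,0],[0,0,-0.15]],
  [[0,0,0],[0,0,-0.15]],
  [[0,0,0],[0,0,-0.15]],
  [[0,0,0],[0,0,-0.15]],
], jaw=0.078)

```text
time: 20.9
eef_pos: [0.4601, -0.0354, 0.1713]
tool_rot: [[0.527, 0.85, -0.003], [0.85, -0.527, 0.001], [-0.001, -0.003, -1.0]]
ft_force: [-0.4, -0.0, -0.1]
opening: 0.0779
grasp_force: 0.0
```

Emit:
drive_effector([
  [[0,0,0],[0,0,-0.15]],
  [[0,0,0],[0,0,-0.15]],
  [[0,0,0],[0,0,-0.15]],
  [[0,0,0],[0,0,-0.111]],
  [[0,0,0],[0,0,0]],
  [[0,0,0],[0,0,0]],
])

```text
time: 21.5
eef_pos: [0.4604, -0.0354, 0.172]
tool_rot: [[0.003, 1.0, -0.002], [1.0, -0.003, 0.001], [0.001, -0.002, -1.0]]
ft_force: [-0.1, 0.1, -1.0]
opening: 0.0781
grasp_force: 0.0
```

```bash
python3 -c "
from h import *
to(.459,-.0355,.029,90)"
```

```text
p [ 0.4604 -0.0354  0.172 ] d [-0.0002 -0.0012  0.143 ] yaw 89.82 zaxis [-1.8e-03  6.0e-04 -1.0e+00] rz -0.0031 F [-0.12  0.11 -0.98] t 21.5
```

Emit:
drive_effector([
  [[0,-0.001,0.02],[0,0,-0.003]],
  [[0,0,0.035],[0,0,0]],
  [[0,0,0.035],[0,0,0]],
  [[0,0,0.035],[0,0,0]],
  [[0,0,0.017],[0,0,0]],
  [[0,0,0],[0,0,0]],
  [[0,0,0],[0,0,0]],
])

```text
time: 22.2
eef_pos: [0.4599, -0.0356, 0.0311]
tool_rot: [[-0.002, 1.0, -0.0], [1.0, 0.002, 0.0], [0.0, -0.0, -1.0]]
ft_force: [-0.2, -0.6, 0.8]
opening: 0.078
grasp_force: 0.0
```

Emit:
drive_effector([
  [[0,0,0],[0,0,0]],
  [[0,0,0],[0,0,0]],
  [[0,0,0],[0,0,0]],
  [[0,0,0],[0,0,0]],
  [[0,0,0],[0,0,0]],
  [[0,0,0],[0,0,0]],
], jaw=0)

```text
time: 22.8
eef_pos: [0.4602, -0.0356, 0.0323]
tool_rot: [[-0.003, 1.0, 0.002], [1.0, 0.003, -0.001], [-0.001, 0.002, -1.0]]
ft_force: [-2.0, 1.3, 10.5]
opening: 0.0521
grasp_force: 61.3
```

Emit:
drive_effector([
  [[0,0,-0.01],[0,0,0]],
  [[0,0,-0.025],[0,0,0]],
  [[0,0,-0.03],[0,0,0]],
  [[0,0,-0.025],[0,0,0]],
  [[0,0,0],[0,0,0]],
  [[0,0,0],[0,0,0]],
  [[0,0,0],[0,0,0]],
])

```text
time: 23.5
eef_pos: [0.4592, -0.0353, 0.1201]
tool_rot: [[-0.003, 1.0, -0.002], [1.0, 0.003, 0.001], [0.001, -0.002, -1.0]]
ft_force: [-0.2, -0.1, -0.7]
opening: 0.0523
grasp_force: 62.9
```

```bash
python3 -c "
from h import *
to(.5375,-.192,.12,90)"
```

```text
p [ 0.4592 -0.0353  0.1201] d [-1.569e-01  7.780e-02 -1.000e-04] yaw 90.16 zaxis [-1.5e-03  6.0e-04 -1.0e+00] rz 0.0029 F [-0.15 -0.09 -0.75] t 23.5
```

Emit:
drive_effector([
  [[-0.015,0.0075,0.005],[0,0,0]],
  [[-0.025,0.0125,0.005],[0,0,0]],
  [[-0.025,0.0125,0.005],[0,0,0]],
  [[-0.025,0.0125,0.005],[0,0,0]],
  [[-0.025,0.0125,0.005],[0,0,0.003]],
  [[-0.02,0.01,0],[0,0,0]],
  [[-0.015,0.007,0],[0,0,0]],
  [[-0.007,0.0035,0],[0,0,0]],
  [[0,0,0],[0,0,0]],
  [[0,0,0],[0,0,0]],
])

```text
time: 24.5
eef_pos: [0.5377, -0.192, 0.0952]
tool_rot: [[-0.0, 1.0, -0.001], [1.0, 0.0, 0.001], [0.001, -0.001, -1.0]]
ft_force: [0.3, 0.3, -1.8]
opening: 0.0521
grasp_force: 62.9
```

```bash
python3 - <<'E'
from h import *
o=arm.observe();to(.5375,-.192,.0335,90)
w=wcam(viewer.camera('wrist'),o)
a=cv2.resize(w['frame'],(800,600),interpolation=cv2.INTER_CUBIC); cv2.imwrite('pics/w5.png',a)
E
```

```text
p [ 0.5377 -0.192   0.0952] d [-0.0001 -0.0001  0.0617] yaw 90.0 zaxis [-1.1e-03  8.0e-04 -1.0e+00] rz 0.0 F [ 0.33  0.34 -1.84] t 24.5
```

View pics/w5.png

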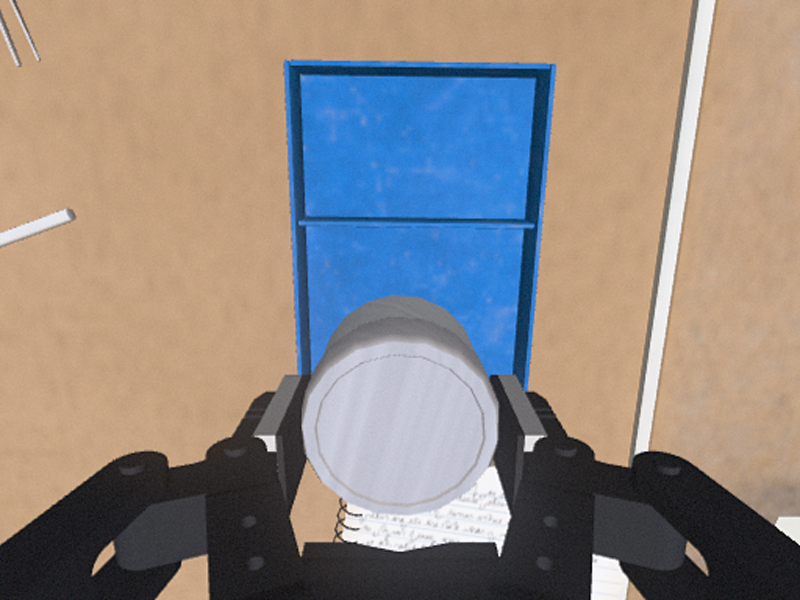

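The tin hangs over the large compartment. The tray's centre line is at x≈417 px and the tin's at 400, so I'll shift +6 mm along the tool's y. I'll also check the divider position.

```bash
python3 - <<'E'
from h import *
o=arm.observe();w=wcam(viewer.camera('wrist'),o)
P=lambda u,v,z:onz(w,(u+.5)/1.5625-.5,(v+.5)/1.5625-.5,z)[:2]
print(P(417,222,.022),P(290,64,.024),P(553,66,.024))
E
```

```text
[ 0.54512342 -0.1473269 ] [ 0.49815265 -0.08979133] [ 0.59416604 -0.09042526]
```

Emit:
drive_effector([
  [[0,0.005,0.01],[0,0,0]],
  [[0,0.001,0.02],[0,0,0]],
  [[0,0,0.015],[0,0,0]],
  [[0,0,0.008],[0,0,0]],
  [[0,0,0.004],[0,0,0]],
  [[0,0,0],[0,0,0]],
  [[0,0,0],[0,0,0]],
])

```text
time: 25.3
eef_pos: [0.5444, -0.1925, 0.0393]
tool_rot: [[-0.0, 1.0, 0.001], [1.0, 0.0, -0.001], [-0.001, 0.001, -1.0]]
ft_force: [0.4, 0.7, -0.7]
opening: 0.0519
grasp_force: 62.9
```

Emit:
drive_effector([
  [[0,0,0.003],[0,0,0]],
  [[0,0,0],[0,0,0]],
])

```text
time: 25.5
eef_pos: [0.5441, -0.1923, 0.0359]
tool_rot: [[0.0, 1.0, 0.0], [1.0, -0.0, -0.0], [-0.0, 0.0, -1.0]]
ft_force: [0.2, 0.6, -0.2]
opening: 0.0524
grasp_force: 62.9
```

Emit:
drive_effector([
  [[0,0,0.002],[0,0,0]],
  [[0,0,0],[0,0,0]],
])

```text
time: 25.7
eef_pos: [0.5443, -0.1924, 0.0344]
tool_rot: [[0.0, 1.0, 0.001], [1.0, -0.0, -0.0], [-0.0, 0.001, -1.0]]
ft_force: [-2.0, -0.4, 3.1]
opening: 0.0522
grasp_force: 63.2
```

Emit:
drive_effector([
  [[0,0,0],[0,0,0]],
  [[0,0,0],[0,0,0]],
  [[0,0,0],[0,0,0]],
  [[0,0,-0.01],[0,0,0]],
  [[0,0,-0.025],[0,0,0]],
  [[0,0,-0.03],[0,0,0]],
  [[0.03,0,-0.02],[0,0,0]],
  [[0.045,0,0],[0,0,0]],
  [[0.045,-0.02,0],[0,0,0]],
  [[0.045,-0.02,0],[0,0,0]],
], jaw=0.062)

```text
time: 26.7
eef_pos: [0.5036, -0.0259, 0.1195]
tool_rot: [[0.0, 1.0, 0.001], [1.0, -0.0, -0.0], [-0.0, 0.001, -1.0]]
ft_force: [0.8, 0.4, -0.1]
opening: 0.0619
grasp_force: 0.0
```

Emit:
drive_effector([
  [[0,-0.04,0],[0,0,0]],
  [[0,-0.04,0],[0,0,0]],
  [[0,-0.04,0],[0,0,0]],
  [[0,0,0],[0,0,0]],
  [[0,0,0],[0,0,0]],
])

```text
time: 27.2
eef_pos: [0.3844, -0.0276, 0.1197]
tool_rot: [[0.001, 1.0, 0.002], [1.0, -0.001, -0.001], [-0.001, 0.002, -1.0]]
ft_force: [-0.3, -0.2, -0.1]
opening: 0.0621
grasp_force: 0.0
```

```bash
python3 - <<'E'
from h import *
c=snap('top');s=snap('side')
a=cv2.resize(c['frame'][150:280,110:370],(780,390),interpolation=cv2.INTER_CUBIC);cv2.imwrite('pics/topf.png',a)
cv2.imwrite('pics/sidef.png',cv2.resize(s['frame'],(800,600),interpolation=cv2.INTER_CUBIC))
E
```

```text
(no output)
```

View pics/topf.png

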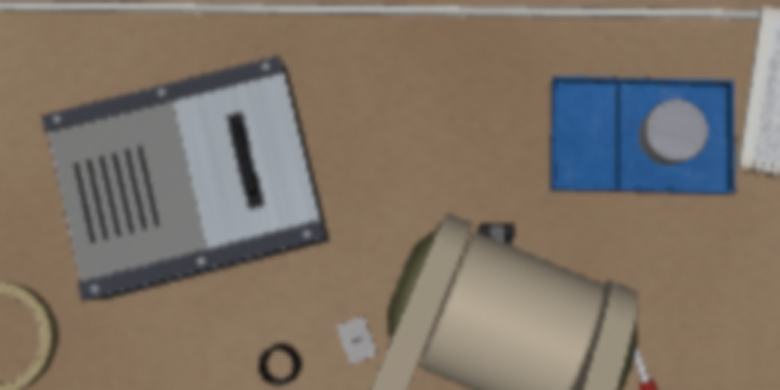

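View pics/sidef.png

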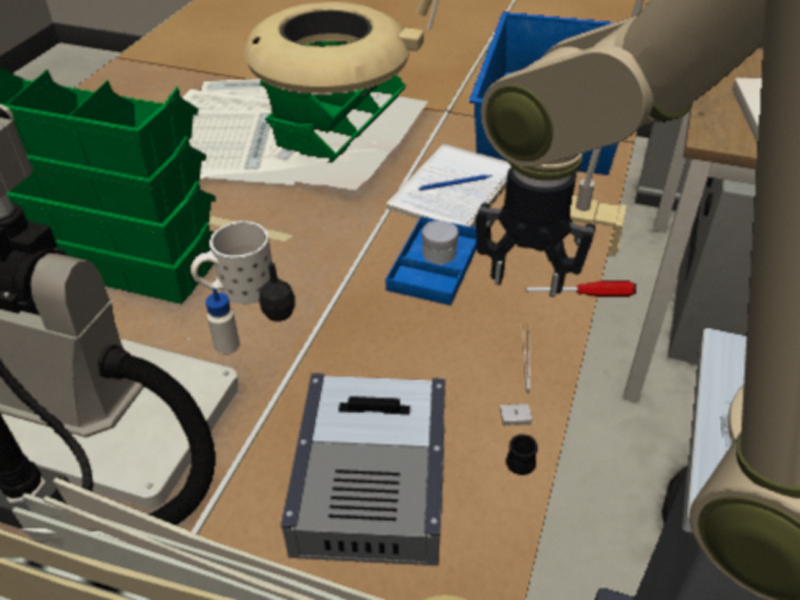

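The cover now reaches the case's end (rib at (246,160) in the crop), and the light tin stands upright in the large compartment at (675,130). The bystanders haven't moved and the gripper is clear, so I'm handing in.

```bash
python3 -c "
from workcell import arm, viewer, ticket
print(ticket.close_job())"
```

```text
the job is handed in; nothing more can be done
None
```

The job is handed in at about 27 s: the heavy tin (about 3.1 N) stands in the bay with the cover shut at its end stop, after the full 92 mm of travel. The light tin stands upright in the tray's large compartment, and the other things look unmoved in the final pictures.

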